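Hold the lug box open for restocking

TASK

A sample part stands on the lid of each blue stock box: take the seat lug (the short dark ring) off its lid, stand it upright in the middle of the round cork pad and let go of it. Then raise the lid of the box it stood on to 60 degrees from shut for restocking, and finish while still holding it there with the fingers, for it falls shut if let go. Leave the other box shut with the taller pale shell standing on it, and do not disturb the solder spool or the green tin.

Things in the scene. Friction and masses are not known exactly. Their poses are not given: they have to be found in the camera images.
- box_a: one of two identical fixed blue steel stock boxes, 100 (x) x 140 (y) x 55 mm high, walls 4 mm, empty inside, standing on the riser; origin at the centre of its underside, x from the grip side (-x) to the hinge side (+x), z up. A flat blue lid 106 x 146 mm, 6 mm thick, covers it; top of the closed lid 61 mm above the origin. The hinge line runs along the box's y axis, 50 mm in +x and 55 mm above the origin. box_a is the one farther to the robot's left (+y)
- box_b: one of two identical fixed blue steel stock boxes, 100 (x) x 140 (y) x 55 mm high, walls 4 mm, empty inside, standing on the riser; origin at the centre of its underside, x from the grip side (-x) to the hinge side (+x), z up. A flat blue lid 106 x 146 mm, 6 mm thick, covers it; top of the closed lid 61 mm above the origin. The hinge line runs along the box's y axis, 50 mm in +x and 55 mm above the origin. box_b is the one farther to the robot's right (-y)
- lid_a_grip (a point): centre of the black grip of the lid of box_a: a round crosswise bar, 18 mm diameter and 30 mm long along the box's y axis, with flat ends free to be pinched from above, on a 10 mm wide stem, 35 mm clear of the lid's front edge (the stem and the bar are joined in the middle of the bar's length). 140 mm in front of the hinge line and 3 mm above it when shut (58 mm above the riser top). Its axes are those of the lid: equal to the box's when shut, turning about y as the lid opens
- lid_b_grip (a point): centre of the black grip of the lid of box_b: a round crosswise bar, 18 mm diameter and 30 mm long along the box's y axis, with flat ends free to be pinched from above, on a 10 mm wide stem, 35 mm clear of the lid's front edge (the stem and the bar are joined in the middle of the bar's length). 140 mm in front of the hinge line and 3 mm above it when shut (58 mm above the riser top). Its axes are those of the lid: equal to the box's when shut, turning about y as the lid opens
- lid_a (a joint): angle of the lid of box_a, rad: 0 shut, growing as the front edge rises, end stop 1.4 (80 degrees); 60 degrees is 1.047. No friction or catch: the 0.35 kg lid falls shut from any angle when let go
- lid_b (a joint): angle of the lid of box_b, rad: 0 shut, growing as the front edge rises, end stop 1.4 (80 degrees); 60 degrees is 1.047. No friction or catch: the 0.35 kg lid falls shut from any angle when let go
- lug: seat lug casting: loose, short, dark blue-grey open ring (tube piece) standing on end, 37 mm diameter, 45 mm high, about 0.06 kg; starts near the middle of one box's lid, either one; origin at the centre of its underside, z up its axis
- shell: machined shell: loose, pale grey open tube standing on end, 40 mm diameter, 68 mm high, 0.16 kg; starts near the middle of the other box's lid; origin at the centre of its underside, z up its axis
- pad: round cork pad fixed on the riser, 110 mm diameter, 4 mm thick; origin at the centre of its underside (its top is 4 mm higher)
- riser: fixed plywood riser (a low platform) on the bench on which all the rest stands, 300 (x) x 680 (y) mm, its flat top 120 mm above the bench; origin at the centre of its underside, on the bench
- spool: bystander: pale grey solder spool standing, 52 mm diameter, 30 mm high; origin at the centre of its underside
- tin: bystander: flat dark green tin, 70 mm diameter, 28 mm high; origin at the centre of its underside
Not all that is in view belongs to the job. Leave any orange look-alike of the shell alone.

How it is judged:
On the way:
1. the lug stands upright on the cork pad, let go, while both lids are shut (horizontal distance between lug and pad below 0.042 m and height (world z) of lug between 0.12 and 0.128 m and angle between lug's own z axis and vertical below 0.1 rad and linear speed of lug below 0.02 m/s and contact force between the fingers and lug below 0.05 N and value of joint each of lid_a, lid_b below 0.05 rad), for 0.2 s.
At the end, for the whole second after the job is handed in: The lug stands upright, let go, on the cork pad, within 42 mm of its centre. The lid of the box it came from is still at 60 +-7 degrees (0.925 to 1.17 rad), held by the fingers (over 0.3 N) and nothing else. The other lid is shut (under 0.05 rad), the shell on it (horizontal distance between lug and pad below 0.042 m and height (world z) of lug between 0.12 and 0.128 m and angle between lug's own z axis and vertical below 0.1 rad and linear speed of lug below 0.02 m/s and contact force between the fingers and lug below 0.05 N and ((horizontal distance between shell and box_b below 0.065 m and value of joint lid_b below 0.05 rad and value of joint lid_a between 0.925 and 1.17 rad and velocity of joint lid_a between -0.1 and 0.1 rad/s and contact force between the fingers and box_a above 0.3 N and contact force between each of lug, tin, spool and box_a below 0.05 N) or (horizontal distance between shell and box_a below 0.065 m and value of joint lid_a below 0.05 rad and value of joint lid_b between 0.925 and 1.17 rad and velocity of joint lid_b between -0.1 and 0.1 rad/s and contact force between the fingers and box_b above 0.3 N and contact force between each of lug, tin, spool and box_b below 0.05 N))); the arm keeps its last pose, push and grip.
It fails at once if the lid under the shell is raised by more than 0.1 rad ((horizontal distance between shell and box_a below 0.065 m and value of joint lid_a above 0.1 rad) or (horizontal distance between shell and box_b below 0.065 m and value of joint lid_b above 0.1 rad)).
It fails at once if the shell is moved by more than 20 mm (distance of shell from where it was at the start of the episode above 0.02 m).
It fails at once if the solder spool or the green tin is moved by more than 20 mm (distance of any of spool, tin from where it was at the start of the episode above 0.02 m).
It also fails if it takes over 51 s, if anything falls off the work surface, if the arm or the gripper's body presses on something with over 40 N, if the wrist force passes 120 N, or if a joint passes its speed limit or range.

ROBOT

A 7-joint arm with a two-finger parallel gripper is mounted at the origin on a cart in front of the work surface, level with it; the furniture and walls round the work are solid. World frame = base frame: x ahead of the robot, y to its left, z up, the work surface at z = 0. Lengths are in m, angles in rad, forces in N, time in s.
With the tool pointing down it reaches from about 0.4 to 0.875 m from the base axis. Payload 4.4 kg.
Tool frame: the origin (TCP) lies on the centre line of the jaws, within the pads' length; the fingertips stand 17 mm ahead of it and the grasp point (between the pads) lies 2 mm behind it; z points along the fingers, y is the line along which they close (so a half turn about z gives the same grasp; the last joint's range is limited). The gripper opens to 85 mm and grips with 20 to 120 N. Pads are 22 mm wide; open, the fingers measure 114 mm over their backs; the gripper's body (76 mm by 85 mm) begins 54 mm behind the grasp point. The pads swing forward as they close: fully open they stand 13 mm farther back than shut.
Start: joints at [-1.211, 0.628, 0.038, 1.517, -0.027, 0.996, -0.02], TCP at [0.268, 0.592, 0.248] pointing down, gripper open.
Joint ranges: [-3.06, 3.06], [-0.37, 2.12], [-1.25, 1.32], [0.18, 2.47], [-1.1, 4.24], [0.23, 1.98], [-2.94, 2.94]. Speed limits (rad/s): [2.57, 2.57, 3.14, 3.14, 3.14, 3.14, 3.14].

INTERFACE

Orientations are given as a unit quaternion [w, x, y, z].
In Python, from cell import robot, viewer, models gives the robot as it stands.
- The arm moves only by the tool move_arm, never from a script. Its argument "motion" is a list of rows, each an object with "translation": the shift along the tool's x, y, z in mm, a list of three; "rot": the turn, a rotation vector about the tool's x, y, z in rad, a list of three; "jaw": the finger opening in mm, from 0 to 85.4. In form: [{"translation": [tx, ty, tz], "rot": [wx, wy, wz], "jaw": jaw}, ...]. A call has 1 to 8 rows; each row shifts and turns the commanded pose from where the row before left it, along the tool's axes as they then stand; what a row does not reach is not made up. A row lasts 1/8 s, in which the tool goes at most 62.5 mm and 10.7 degrees, less where a joint would pass 70% of its speed; a pose out of reach is approached as far as the arm can. A call is refused whole if a number of a shift passes 62.5 or a number of a turn 0.188, either way. A call with a gripper value outside its range is refused whole. The fingers move at their own pace and stop on an object; "newtons" is the grip in N (left out, the last holds). Time passes only in rows, so rows that do not move let the fingers close. It gives the time, the measured TCP pose, the force, the opening and the grip force at its end, in the units of the state.
- robot.read_state(): the state, without advancing time (a new reading comes with each control period).
- viewer.grab_frame(name): name is "scene" or "top" or "wrist"; returns the picture (420x560x3 uint8, red, green, blue); there is no depth.
- viewer.camera_model(name): a dict with "camera_matrix" (3x3 intrinsics, pixels), "origin" and "orientation" of the camera in the world. Camera axes: x right, y up, looking along -z (the intrinsics and any distortion apply to the point x, -y, -z); pixel columns grow to the right and rows downward; lengths in m; the calibration is good to about 2 mm. A picture is of the moment at which its call begins: read the wrist's pose just before it. camera_model takes no time and is no camera call; for the wrist camera it gives the pose at the moment of the call.
- robot.hand_in(): hands the job in; it is judged then, once.
Trained networks look in the newest picture that a camera, given by its name, has taken for a name from the list of things; names that differ only in an ending like _2 or _b are one class to them, and where a whole thing is asked for, a point or a joint stands for the part that bears it (a point fixed in the world has none). Each returns a list of dicts, best first, with "confidence" (0 to 1); they miss things now and then, are a little off and sometimes report something else, mostly with a low value. They report only what shows in the picture. A call takes as long as a camera call. They do not tell look-alikes from the thing itself.
- models.cut_out(name, camera): "pixels" (420x560 bool, what is visible of it) and "position" ([column, row] in pixels, amid what is visible of it).
The state is a dict: "time": time; "joints": joint angles; "joint_vel": joint speeds; "tau": joint torques, N m; "tool_pos": TCP position; "tool_rot": TCP orientation; "contact_force": force on the tool from outside, world axes, zero at the start; "wrist_torque": the same for the moment, N m; "width": finger opening in m; "finger_force": force on a finger pad.
Only numpy, scipy, OpenCV 4.12 (cv2) and the standard library are available. Lean on these libraries where they do the work, as an engineer would, in place of code of your own. Each camera call takes 0.05 s, during which the arm holds its last target. There are 200 camera calls.

## Working session

There is one attempt and no reset: what is moved stays moved. The work goes in short steps, Python scripts to look and compute and a tool call to move; the robot and the scene stay as the last step left them, time stands still between calls to the robot, and variables do not carry over. Pictures are saved under pics/ and viewed, at most 10 in all, crops included, and the job is handed in when it is done.

Besides the shell and the picture viewer there is one more tool, called after "Emit:" in YAML: its name, and indented under it one key for each argument. move_arm: Moves the arm, as the interface text tells. Its arguments: {"type":"object","properties":{"motion":{"type":"array"},"newtons":{"type":"number"}},"required":["motion"]}

```bash
mkdir -p pics; ls; cat > h.py <<'E'
import numpy as np, cv2
from scipy.spatial.transform import Rotation as R
from cell import robot, viewer, models
def grab(n): return viewer.grab_frame(n)
def q2R(q): return R.from_quat([q[1],q[2],q[3],q[0]]).as_matrix()
def cam(n):
    m=viewer.camera_model(n); K=np.array(m['camera_matrix']); o=np.array(m['orientation'])
    Rm=q2R(o) if o.size==4 else o.reshape(3,3)
    return K,np.array(m['origin']),Rm
def ray(n,px,z,c=None):
    K,o,Rm=c or cam(n); v=np.linalg.inv(K)@[px[0],px[1],1]; d=Rm@(v*[1,-1,-1])
    return o+d*(z-o[2])/d[2]
def proj(n,P,c=None):
    K,o,Rm=c or cam(n); v=Rm.T@(np.array(P)-o)*[1,-1,-1]; p=K@v; return p[:2]/p[2]
E
python3 - <<'E'
from h import *
ims=[grab(n) for n in('scene','top')]
for n,i in zip(('scene','top'),ims): cv2.imwrite(f'pics/{n}0.png',i[:,:,::-1])
print(viewer.camera_model('top'));print(viewer.camera_model('scene'))
Z={'lug':.2035,'shell':.2149,'pad':.124,'spool':.15,'tin':.148,'lid_a_grip':.178,'box_a':.181}
for k,z in Z.items():
  for r in models.cut_out(k,'top')[:4]:
    ys,xs=np.nonzero(r['pixels']); print(k,round(r['confidence'],2),np.round(r['position']),len(xs),xs.min(),xs.max(),ys.min(),ys.max(),ray('top',r['position'],z).round(3))
print(robot.read_state())
E
```

```text
pics
{'camera_matrix': array([[432.41539051,   0.        , 277.1527505 ],
       [  0.        , 432.41539051, 202.08984669],
       [  0.        ,   0.        ,   1.        ]]), 'origin': array([ 0.5084653 , -0.02239398,  1.07423252]), 'orientation': array([-0.69771954, -0.03691923,  0.02332641,  0.71503867])}
{'camera_matrix': array([[402.81333657,   0.        , 280.00989874],
       [  0.        , 402.81333657, 211.86059588],
       [  0.        ,   0.        ,   1.        ]]), 'origin': array([ 0.041729  , -0.37942385,  0.69353395]), 'orientation': array([ 0.80125916,  0.36528465, -0.19391423, -0.43237501])}
lug 0.46 [376. 206.] 217 362 383 199 217 [ 0.57  -0.205  0.204]
shell 0.7 [194. 148.] 298 184 204 138 159 [0.695 0.159 0.215]
shell 0.69 [166. 228.] 425 157 184 217 237 [0.537 0.215 0.215]
pad 0.78 [277. 252.] 1925 254 304 229 277 [ 0.481 -0.003  0.124]
spool 0.93 [400. 273.] 510 387 412 263 287 [ 0.432 -0.261  0.15 ]
tin 0.64 [282. 204.] 791 268 299 188 220 [ 0.583 -0.017  0.148]
lid_a_grip 0.86 [186. 229.] 3309 150 224 199 274 [0.535 0.185 0.178]
box_a 0.78 [385. 206.] 3660 343 419 176 252 [ 0.571 -0.228  0.181]
{'time': 0.45, 'joints': array([-1.21081713,  0.62848706,  0.03849985,  1.51747416, -0.02700386,
        0.99625832, -0.02001331]), 'joint_vel': array([-1.24216102e-03, -1.98281765e-03,  1.53766361e-04, -7.99688293e-04,
        1.24533295e-03,  8.64820860e-05,  1.87729503e-04]), 'tau': array([-4.99489342e-04, -5.62726235e+01,  1.22397088e+00, -1.93544161e+01,
        1.08008785e-02,  3.33093514e-03, -1.72192023e-05]), 'tool_pos': array([0.2684382 , 0.5919582 , 0.24823317]), 'tool_rot': array([-2.73673425e-05,  2.11305656e-01,  9.77420031e-01, -4.99331844e-05]), 'contact_force': array([-0.32927965, -0.62339595,  0.07380185]), 'wrist_torque': array([0.01293038, 0.04550732, 0.00682777]), 'finger_force': 0.0, 'width': 0.08550105252505823}
```

```bash
python3 - <<'E'
import cv2,numpy as np
a=cv2.imread('pics/top0.png')
cv2.imwrite('pics/t1.png',cv2.resize(a[110:310,130:450],None,fx=2.5,fy=2.5,interpolation=cv2.INTER_CUBIC))
E
```

```text
(no output)
```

View pics/t1.png

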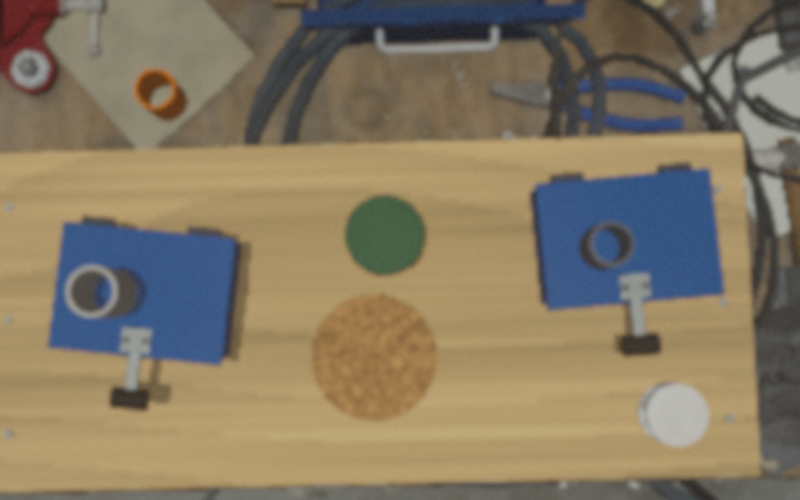

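View pics/scene0.png

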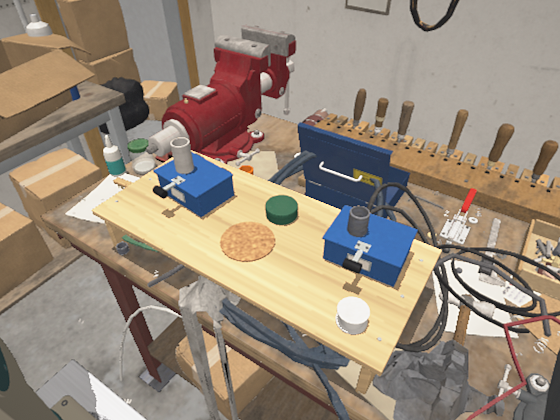

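The lug candidates are the dark ring at top px (373,208) on box_b (right), the pale tube at (166,226) on box_a and the orange ring at (194,148) off the riser. The dark, short one is the lug; the pale tall one is the shell and the orange one is the look-alike. The 2.5x crop shows this clearly. The lid_b grip bar is at about (386,247).

```bash
python3 - <<'E'
from h import *
f=lambda c,z: ray('top',[130+c[0]/2.5,110+c[1]/2.5],z)
C=[f(c,.181) for c in((535,187),(708,170),(723,292),(549,308))]
print(np.round(C,3)); m=np.mean(C,0)
ax=(C[0]+C[1]-C[2]-C[3]);ay=(C[0]+C[3]-C[1]-C[2])
print('centre',m,'yaw',np.arctan2(ax[1],ax[0]),np.arctan2(-ay[0],ay[1]))
yaw=(np.arctan2(ax[1],ax[0])+np.arctan2(-ay[0],ay[1]))/2
print('grip seen',f((640,342),.183),'pred',m+[-.09*np.cos(yaw),-.09*np.sin(yaw),0])
print('lug',ray('top',(373.3,208.2),.226),'pad',f((374,357),.124),'shell',f((92,291),.249))
s=robot.read_state();print(q2R(s['tool_rot']).round(3)); 
K,o,Rm=cam('wrist');print(o-s['tool_pos'],Rm.round(2),K)
E
```

```text
[[ 0.617 -0.146  0.181]
 [ 0.628 -0.289  0.181]
 [ 0.527 -0.296  0.181]
 [ 0.517 -0.153  0.181]]
centre [ 0.57230379 -0.22098636  0.181     ] yaw 0.07404141977945597 0.07017731322445392
grip seen [ 0.48764613 -0.22606212  0.183     ] pred [ 0.48253768 -0.22747058  0.181     ]
lug [ 0.56435581 -0.19487405  0.226     ] pad [ 0.47862748 -0.00778654  0.124     ] shell [0.53778927 0.20522143 0.249     ]
[[-0.911  0.413 -0.   ]
 [ 0.413  0.911 -0.   ]
 [ 0.    -0.    -1.   ]]
[-0.06596288  0.02952069  0.12682849] [[ 0.41 -0.87 -0.26]
 [ 0.91  0.4   0.12]
 [ 0.   -0.28  0.96]] [[320.84667081   0.         277.55218334]
 [  0.         320.84667081 209.3438542 ]
 [  0.           0.           1.        ]]
```

Emit:
move_arm:
  motion:
    - {"translation":[0,0,-55],"rot":[0,0,0],"jaw":85}
    - {"translation":[0,0,-55],"rot":[0,0,0],"jaw":85}
    - {"translation":[-42,-42,0],"rot":[0,0,0],"jaw":85}
    - {"translation":[-42,-42,0],"rot":[0,0,0],"jaw":85}
    - {"translation":[-42,-42,0],"rot":[0,0,0],"jaw":85}
    - {"translation":[-42,-42,0],"rot":[0,0,0],"jaw":85}
    - {"translation":[-42,-42,0],"rot":[0,0,0],"jaw":85}
    - {"translation":[-42,-42,0],"rot":[0,0,0],"jaw":85}
  newtons: 30

```text
time: 1.45
tool_pos: [0.3944, 0.2565, 0.3586]
tool_rot: [0.0, 0.211, 0.977, 0.0]
contact_force: [1.4, 0.2, 0.1]
width: 0.0848
finger_force: 0.0
```

Emit:
move_arm:
  motion:
    - {"translation":[-42,-42,0],"rot":[0,0,0],"jaw":85}
    - {"translation":[-42,-42,0],"rot":[0,0,0],"jaw":85}
    - {"translation":[-42,-42,0],"rot":[0,0,0],"jaw":85}
    - {"translation":[-42,-42,0],"rot":[0,0,0],"jaw":85}
    - {"translation":[-42,-42,0],"rot":[0,0,0],"jaw":85}
    - {"translation":[-42,-42,0],"rot":[0,0,0],"jaw":85}
    - {"translation":[-42,-42,0],"rot":[0,0,0],"jaw":85}
    - {"translation":[0,0,0],"rot":[0,0,-0.165],"jaw":85}

```text
time: 2.45
tool_pos: [0.5404, -0.1368, 0.3581]
tool_rot: [0.0, 0.132, 0.991, -0.002]
contact_force: [-0.6, 0.5, -0.5]
width: 0.0849
finger_force: 0.0
```

Emit:
move_arm:
  motion:
    - {"translation":[0,0,0],"rot":[0,0,-0.165],"jaw":85}
    - {"translation":[0,0,0],"rot":[0,0,-0.165],"jaw":85}
    - {"translation":[0,0,0],"rot":[0,0,0],"jaw":85}

```text
time: 2.82
tool_pos: [0.5401, -0.1309, 0.3584]
tool_rot: [0.0, -0.034, 0.999, 0.0]
contact_force: [0.1, 0.4, 0.9]
width: 0.085
finger_force: 0.0
```

```bash
python3 - <<'E'
from h import *
s=robot.read_state(); c=cam('wrist'); i=grab('wrist')
cv2.imwrite('pics/w1.png',i[:,:,::-1]); T=q2R(s['tool_rot']); print(s['time'],s['tool_pos'],T.round(3))
for k,z in {'lug':.226,'lid_b_grip':.181}.items():
  for r in models.cut_out(k,'wrist')[:2]:
    ys,xs=np.nonzero(r['pixels']); p=ray('wrist',r['position'],z,c); print(k,round(r['confidence'],2),r['position'],xs.min(),xs.max(),ys.min(),ys.max(),p.round(4))
E
```

```text
2.825 [ 0.54008743 -0.1309205   0.35841137] [[-0.998 -0.067  0.   ]
 [-0.067  0.998  0.   ]
 [-0.     0.    -1.   ]]
lug 0.87 [198.7, 223.7] 176 226 197 248 [ 0.5613 -0.1969  0.226 ]
lug 0.68 [151.8, 60.9] 121 184 30 90 [ 0.4359 -0.2313  0.226 ]
lid_b_grip 0.84 [177.6, 206.7] 104 258 118 266 [ 0.5612 -0.2282  0.181 ]
```

View pics/w1.png

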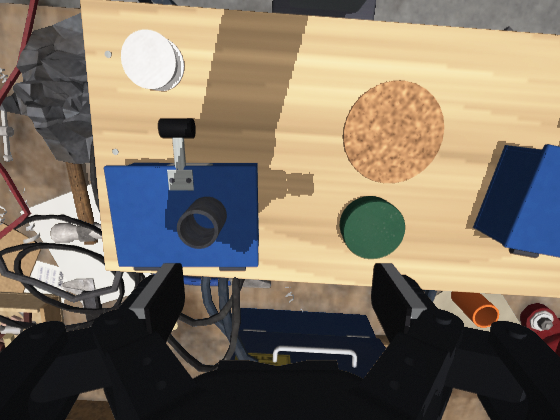

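The wrist picture shows the lug rim at about (199,228), the grip bar at (177,127), the pad at (394,131) and the tin at (372,227).

```bash
python3 - <<'E'
from h import *
for n,p,z in(('lug',(199.5,228.5),.226),('grip',(177,127),.184),('pad',(394,131),.124),('lidF1',(107,166),.181),('lidF2',(256,163),.181)): print(n,ray('wrist',p,z).round(4))
E
```

```text
lug [ 0.5656 -0.1962  0.226 ]
grip [ 0.4846 -0.2262  0.184 ]
pad [ 0.4764 -0.0073  0.124 ]
lidF1 [ 0.5252 -0.2943  0.181 ]
lidF2 [ 0.513  -0.1532  0.181 ]
```

Emit:
move_arm:
  motion:
    - {"translation":[-10,-33,0],"rot":[0,0,0],"jaw":85}
    - {"translation":[-10,-33,0],"rot":[0,0,0],"jaw":85}
    - {"translation":[0,0,45],"rot":[0,0,0],"jaw":85}
    - {"translation":[0,0,45],"rot":[0,0,0],"jaw":85}
    - {"translation":[0,0,30],"rot":[0,0,0],"jaw":85}
    - {"translation":[0,0,20],"rot":[0,0,0],"jaw":85}
    - {"translation":[0,0,11],"rot":[0,0,0],"jaw":85}
    - {"translation":[0,0,0],"rot":[0,0,0],"jaw":85}

```text
time: 3.98
tool_pos: [0.5645, -0.1951, 0.2069]
tool_rot: [-0.001, -0.034, 0.999, 0.0]
contact_force: [0.2, -0.1, 0.3]
width: 0.0848
finger_force: 0.0
```

Emit:
move_arm:
  motion:
    - {"translation":[0,0,0],"rot":[0,0,0],"jaw":40}
    - {"translation":[0,0,0],"rot":[0,0,0],"jaw":20}
    - {"translation":[0,0,0],"rot":[0,0,0],"jaw":20}
    - {"translation":[0,0,0],"rot":[0,0,0],"jaw":20}

```text
time: 4.47
tool_pos: [0.5651, -0.1956, 0.2082]
tool_rot: [0.001, -0.034, 0.999, -0.0]
contact_force: [-0.1, 0.1, 6.0]
width: 0.0358
finger_force: 30.4
```

Emit:
move_arm:
  motion:
    - {"translation":[0,0,-20],"rot":[0,0,0],"jaw":20}
    - {"translation":[0,0,-30],"rot":[0,0,0],"jaw":20}
    - {"translation":[15,40,0],"rot":[0,0,0],"jaw":20}
    - {"translation":[15,40,0],"rot":[0,0,0],"jaw":20}
    - {"translation":[15,40,0],"rot":[0,0,0],"jaw":20}
    - {"translation":[15,40,0],"rot":[0,0,0],"jaw":20}
    - {"translation":[15,33,0],"rot":[0,0,0],"jaw":20}
    - {"translation":[0,0,0],"rot":[0,0,0],"jaw":20}

```text
time: 5.48
tool_pos: [0.475, -0.005, 0.2571]
tool_rot: [-0.001, -0.037, 0.999, 0.001]
contact_force: [0.2, -0.3, -0.9]
width: 0.0351
finger_force: 30.3
```

```bash
python3 - <<'E'
from h import *
s=robot.read_state(); i=grab('scene'); j=grab('wrist')
print(s['tool_pos'],s['width'],s['contact_force'])
x=lambda a:cv2.resize(a,(400,300))
cv2.imwrite('pics/s2.png',np.hstack([cv2.resize(i[150:320,170:400],(400,300)),x(j)])[:,:,::-1])
E
```

```text
[ 0.47503491 -0.00498439  0.25711147] 0.035143468759424173 [ 0.19877758 -0.26816524 -0.89720766]
```

View pics/s2.png

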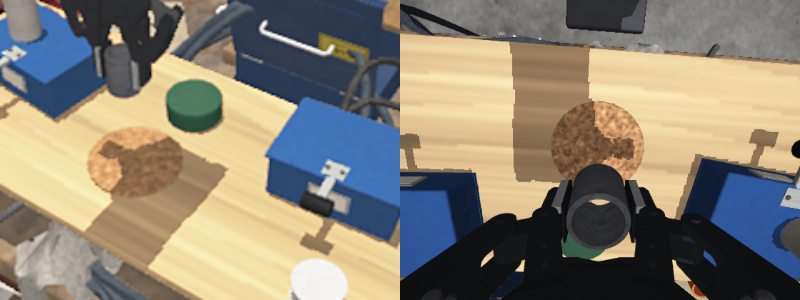

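The lug hangs upright in the jaws over the pad and the box_b lid is clear. I lower it next.

Emit:
move_arm:
  motion:
    - {"translation":[0,0,40],"rot":[0,0,0],"jaw":20}
    - {"translation":[0,0,35],"rot":[0,0,0],"jaw":20}
    - {"translation":[0,0,20],"rot":[0,0,0],"jaw":20}
    - {"translation":[0,0,7],"rot":[0,0,0],"jaw":20}
    - {"translation":[0,0,0],"rot":[0,0,0],"jaw":20}
    - {"translation":[0,0,0],"rot":[0,0,0],"jaw":20}

```text
time: 6.32
tool_pos: [0.4773, -0.0083, 0.1561]
tool_rot: [0.001, -0.034, 0.999, -0.0]
contact_force: [0.3, 0.1, -0.6]
width: 0.0354
finger_force: 30.3
```

Emit:
move_arm:
  motion:
    - {"translation":[0,0,1.5],"rot":[0,0,0],"jaw":20}
    - {"translation":[0,0,0],"rot":[0,0,0],"jaw":20}

```text
time: 6.58
tool_pos: [0.4767, -0.0078, 0.1542]
tool_rot: [0.0, -0.035, 0.999, 0.0]
contact_force: [-0.6, -0.4, -1.3]
width: 0.0353
finger_force: 30.3
```

Emit:
move_arm:
  motion:
    - {"translation":[0,0,1.5],"rot":[0,0,0],"jaw":20}
    - {"translation":[0,0,1],"rot":[0,0,0],"jaw":20}
    - {"translation":[0,0,0],"rot":[0,0,0],"jaw":20}

```text
time: 6.95
tool_pos: [0.4765, -0.0078, 0.1513]
tool_rot: [-0.0, -0.035, 0.999, 0.0]
contact_force: [-0.3, 0.3, 0.6]
width: 0.0356
finger_force: 30.3
```

Emit:
move_arm:
  motion:
    - {"translation":[0,0,0.8],"rot":[0,0,0],"jaw":20}
    - {"translation":[0,0,0],"rot":[0,0,0],"jaw":20}

```text
time: 7.2
tool_pos: [0.4765, -0.0079, 0.1512]
tool_rot: [0.0, -0.035, 0.999, 0.0]
contact_force: [-2.4, -0.0, 9.1]
width: 0.0351
finger_force: 31.2
```

Emit:
move_arm:
  motion:
    - {"translation":[0,0,0],"rot":[0,0,0],"jaw":50}
    - {"translation":[0,0,0],"rot":[0,0,0],"jaw":80}
    - {"translation":[0,0,0],"rot":[0,0,0],"jaw":80}
    - {"translation":[0,0,-20],"rot":[0,0,0],"jaw":80}
    - {"translation":[0,0,-40],"rot":[0,0,0],"jaw":80}
    - {"translation":[0,0,-40],"rot":[0,0,0],"jaw":80}
    - {"translation":[0,-30,-20],"rot":[0,0,0],"jaw":70}
    - {"translation":[0,0,0],"rot":[0,0,0],"jaw":60}

```text
time: 8.2
tool_pos: [0.4796, -0.0401, 0.2721]
tool_rot: [0.002, -0.033, 0.999, -0.001]
contact_force: [0.3, 0.7, -0.8]
width: 0.0601
finger_force: 0.0
```

```bash
python3 - <<'E'
from h import *
s=robot.read_state(); c=cam('wrist'); j=grab('wrist'); i=grab('scene')
print(s['time'],s['tool_pos'],s['width'],s['contact_force'])
cv2.imwrite('pics/s3.png',np.hstack([cv2.resize(i[150:320,170:400],(400,300)),cv2.resize(j,(400,300))])[:,:,::-1])
for r in models.cut_out('lug','wrist')[:2]: print(r['confidence'],r['position'],ray('wrist',r['position'],.147,c).round(3))
E
```

```text
8.2 [ 0.4796015  -0.04011305  0.27208714] 0.060075367769830336 [ 0.3313348   0.72409467 -0.78899148]
0.64 [321.2, 215.0] [ 0.484 -0.004  0.147]
0.33 [505.9, 282.9] [0.536 0.164 0.147]
```

View pics/s3.png

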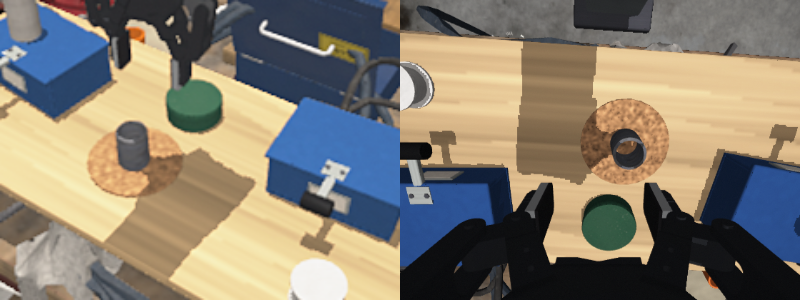

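The lug stands upright near the pad centre. Next is the grip of box_b.

Emit:
move_arm:
  motion:
    - {"translation":[2,-47,0],"rot":[0,0,0],"jaw":60}
    - {"translation":[2,-47,0],"rot":[0,0,0],"jaw":60}
    - {"translation":[2,-47,0],"rot":[0,0,0],"jaw":60}
    - {"translation":[0,-46,0],"rot":[0,0,0],"jaw":60}
    - {"translation":[0,0,0],"rot":[0,0,0],"jaw":60}
    - {"translation":[0,0,0],"rot":[0,0,0],"jaw":60}

```text
time: 9.1
tool_pos: [0.4853, -0.2233, 0.2694]
tool_rot: [-0.001, -0.035, 0.999, 0.001]
contact_force: [-0.6, 0.2, 0.9]
width: 0.0603
finger_force: 0.0
```

```bash
python3 - <<'E'
from h import *
s=robot.read_state(); c=cam('wrist'); j=grab('wrist')
print(s['time'],s['tool_pos'],q2R(s['tool_rot']).round(3))
print(proj('wrist',[.4845,-.2262,.178],c),proj('wrist',s['tool_pos'],c))
cv2.imwrite('pics/w4.png',j[:,:,::-1])
E
```

```text
9.1 [ 0.4853067  -0.22328227  0.26941643] [[-0.998 -0.07  -0.002]
 [-0.07   0.998  0.002]
 [ 0.002  0.002 -1.   ]]
[273.40883599 219.10560096] [277.82274181 285.25375164]
```

View pics/w4.png

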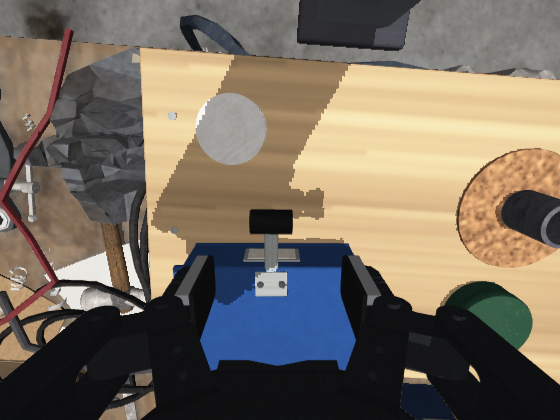

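The bar is at (271,222), square to the jaws and about 4 mm to the -y side. I descend and pinch its ends.

Emit:
move_arm:
  motion:
    - {"translation":[0,-4,30],"rot":[0,0,0],"jaw":60}
    - {"translation":[0,0,30],"rot":[0,0,0],"jaw":60}
    - {"translation":[0,0,20],"rot":[0,0,0],"jaw":60}
    - {"translation":[0,0,12],"rot":[0,0,0],"jaw":60}
    - {"translation":[0,0,0],"rot":[0,0,0],"jaw":60}
    - {"translation":[0,0,0],"rot":[0,0,0],"jaw":60}

```text
time: 9.9
tool_pos: [0.4864, -0.2287, 0.1792]
tool_rot: [0.001, -0.035, 0.999, -0.0]
contact_force: [0.4, -0.5, -0.2]
width: 0.06
finger_force: 0.0
```

Emit:
move_arm:
  motion:
    - {"translation":[0,0,0],"rot":[0,0,0],"jaw":40}
    - {"translation":[0,0,0],"rot":[0,0,0],"jaw":20}
    - {"translation":[0,0,0],"rot":[0,0,0],"jaw":20}
    - {"translation":[0,0,0],"rot":[0,0,0],"jaw":20}
  newtons: 40

```text
time: 10.4
tool_pos: [0.4861, -0.228, 0.1794]
tool_rot: [0.0, -0.035, 0.999, 0.001]
contact_force: [-1.3, 2.7, 5.7]
width: 0.029
finger_force: 39.5
```

Emit:
move_arm:
  motion:
    - {"translation":[-0.6,0,-9.2],"rot":[0,0,0],"jaw":20}
    - {"translation":[-1,0,-9.1],"rot":[0,0,0],"jaw":20}
    - {"translation":[-1.8,0,-9],"rot":[0,0,0],"jaw":20}
    - {"translation":[-2.2,0,-8.9],"rot":[0,0,0],"jaw":20}
    - {"translation":[-3,0,-8.7],"rot":[0,0,0],"jaw":20}
    - {"translation":[-3.3,0,-8.5],"rot":[0,0,0],"jaw":20}
    - {"translation":[-4,0,-8.3],"rot":[0,0,0],"jaw":20}
    - {"translation":[-4.4,0,-8],"rot":[0,0,0],"jaw":20}

```text
time: 11.4
tool_pos: [0.5061, -0.2267, 0.2484]
tool_rot: [-0.0, -0.035, 0.999, 0.001]
contact_force: [3.6, 4.5, -6.1]
width: 0.0295
finger_force: 39.9
```

Emit:
move_arm:
  motion:
    - {"translation":[-5,0,-7.7],"rot":[0,0,0],"jaw":20}
    - {"translation":[-5.5,0,-7.3],"rot":[0,0,0],"jaw":20}
    - {"translation":[-6,0,-6.9],"rot":[0,0,0],"jaw":20}
    - {"translation":[-6.4,0,-6.6],"rot":[0,0,0],"jaw":20}
    - {"translation":[-6.9,0,-6],"rot":[0,0,0],"jaw":20}
    - {"translation":[-7.1,0,-5.8],"rot":[0,0,0],"jaw":20}
    - {"translation":[-7.6,0,-5.1],"rot":[0,0,0],"jaw":20}
    - {"translation":[-7.8,0,-4.8],"rot":[0,0,0],"jaw":20}

```text
time: 12.4
tool_pos: [0.5571, -0.2233, 0.2983]
tool_rot: [-0.002, -0.034, 0.999, 0.001]
contact_force: [-0.4, 4.3, -4.6]
width: 0.0292
finger_force: 39.9
```

Emit:
move_arm:
  motion:
    - {"translation":[0,0,0],"rot":[0,0,0],"jaw":20}
    - {"translation":[0,0,0],"rot":[0,0,0],"jaw":20}
    - {"translation":[0,0,0],"rot":[0,0,0],"jaw":20}
    - {"translation":[0,0,0],"rot":[0,0,0],"jaw":20}

```text
time: 12.9
tool_pos: [0.5574, -0.2233, 0.2985]
tool_rot: [-0.001, -0.035, 0.999, 0.001]
contact_force: [-1.7, 5.3, -3.4]
width: 0.029
finger_force: 40.0
```

```bash
python3 - <<'E'
from h import *
s=robot.read_state(); i=grab('scene'); t=grab('top')
d=s['tool_pos']-np.array([.4861,-.228,.1794]); print(s['time'],d*1000,s['width'],s['contact_force'],np.abs(s['joint_vel']).max())
print('angle',np.degrees(np.arctan2(3+d[2]*1e3,140-np.hypot(*d[:2])*1e3))-1.2)
cv2.imwrite('pics/s5.png',np.hstack([cv2.resize(i[120:360,130:450],(400,300)),cv2.resize(t[110:310,170:437],(400,300))])[:,:,::-1])
E
```

```text
12.9 [ 71.3059126    4.71021161 119.05538697] 0.029022351514693148 [-1.73147936  5.25647167 -3.44442302] 0.0030413333813720162
angle 59.48415231682926
```

View pics/s5.png

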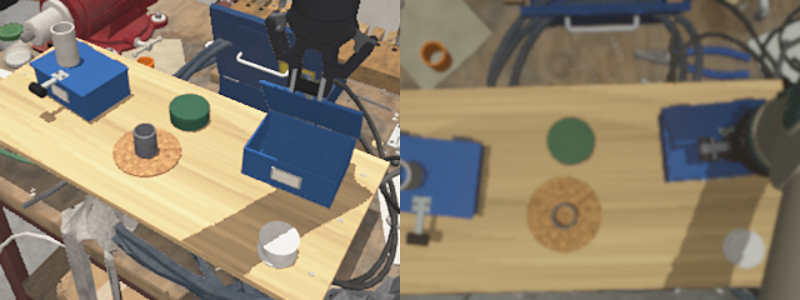

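The lid of box_b is held at about 59.5 degrees and the lug stands on the pad. The shell is still on box_a, which is shut, and the spool and tin are where they started. I hand in now.

```bash
python3 -c "
from cell import robot; print(robot.hand_in())"
```

```text
the job is handed in; nothing more can be done
None
```

I handed the job in at about 13 s: the lug stands upright near the middle of the cork pad, and the fingers hold box_b's lid at about 59.5°. Box_a is shut with the shell on it, and the spool and tin look undisturbed; `hand_in()` returned no verdict.

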